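Sort the tea tins by weight into the pocket tray

TASK

Find out by their weight how full each of the three identical closed tea tins is, and lay them flat, lid up, in the wooden tray, one in each pocket: the full tin in the pocket next to the steel handle, the half-full one in the middle, the empty one in the pocket farthest from the handle. Do not tip the tins over on the way, and leave the milk jug, the saucers and the card box on the serving tray alone.

Things in the scene. Friction and masses are not known exactly. Their poses are not given: they have to be found in the camera images.
- tin_1: closed metal tea tin, flat lid up, 112 mm long (its x), 56 mm wide (y), 54 mm high (z); origin at the centre of its underside. The three look exactly alike; which is full, half full or empty cannot be seen and changes every time. Full: about 0.64 kg, half full: 0.38 kg, empty: 0.15 kg, each within 10 percent; the weight lies at the middle
- tin_2: closed metal tea tin, flat lid up, 112 mm long (its x), 56 mm wide (y), 54 mm high (z); origin at the centre of its underside. The three look exactly alike; which is full, half full or empty cannot be seen and changes every time. Full: about 0.64 kg, half full: 0.38 kg, empty: 0.15 kg, each within 10 percent; the weight lies at the middle
- tin_3: closed metal tea tin, flat lid up, 112 mm long (its x), 56 mm wide (y), 54 mm high (z); origin at the centre of its underside. The three look exactly alike; which is full, half full or empty cannot be seen and changes every time. Full: about 0.64 kg, half full: 0.38 kg, empty: 0.15 kg, each within 10 percent; the weight lies at the middle
- tray: flat wooden tray, fixed on the worktop, 290 (its x) x 140 (y) x 18 mm high, with three shallow oblong pockets side by side along its x, 95 mm apart; each takes a tin lengthwise along the tray's y, either way round, with 5 mm to spare all round. A low steel bar handle (90 mm wide, standing out 28 mm) is on its +x end. Origin: centre of its underside; turned any way
- pocket_handle (a point): centre of the floor of the tray's pocket next to the handle; the pocket is 66 mm (tray x) by 122 mm (tray y), 14 mm deep, its floor 4 mm above the worktop; point axes as the tray's
- pocket_middle (a point): centre of the floor of the tray's middle pocket; the pocket is 66 mm (tray x) by 122 mm (tray y), 14 mm deep, its floor 4 mm above the worktop; point axes as the tray's
- pocket_far (a point): centre of the floor of the tray's pocket farthest from the handle; the pocket is 66 mm (tray x) by 122 mm (tray y), 14 mm deep, its floor 4 mm above the worktop; point axes as the tray's
- creamer: small steel milk jug, 58 x 85 x 68 mm, bystander on the metal serving tray; origin at the underside
- saucer_stack: stack of white saucers, 104 x 103 x 62 mm, bystander on the metal serving tray; origin at the underside
- tea_box: open red card box of tea sachets, standing, 60 x 58 x 122 mm, bystander on the metal serving tray; origin at the underside
Mind the look-alikes: they are no part of the job. What is shaped like the tin_3 but pink is not meant.

How it is judged (in metres and radians):
At the end, for the whole second after the job is handed in: One released tin lies flat, still and lengthwise in each pocket, within 8 mm of its centre each way, 4 mm in height and 0.06 rad of level: the full one (over 4.9 N on the tray) next to the handle, the half-full one (2.5 to 4.9 N) in the middle, the empty one (under 2.5 N) farthest from it (((x of tin_1 in the frame of pocket_handle between -0.008 and 0.008 m and y of tin_1 in the frame of pocket_handle between -0.008 and 0.008 m and z of tin_1 in the frame of pocket_handle below 0.004 m and angle between tin_1's own z axis and vertical below 0.06 rad and angle between the x axis of tin_1 and the y axis of tray, either way round below 0.2 rad and linear speed of tin_1 below 0.02 m/s and contact force between tin_1 and tray above 4.9 N) or (x of tin_2 in the frame of pocket_handle between -0.008 and 0.008 m and y of tin_2 in the frame of pocket_handle between -0.008 and 0.008 m and z of tin_2 in the frame of pocket_handle below 0.004 m and angle between tin_2's own z axis and vertical below 0.06 rad and angle between the x axis of tin_2 and the y axis of tray, either way round below 0.2 rad and linear speed of tin_2 below 0.02 m/s and contact force between tin_2 and tray above 4.9 N) or (x of tin_3 in the frame of pocket_handle between -0.008 and 0.008 m and y of tin_3 in the frame of pocket_handle between -0.008 and 0.008 m and z of tin_3 in the frame of pocket_handle below 0.004 m and angle between tin_3's own z axis and vertical below 0.06 rad and angle between the x axis of tin_3 and the y axis of tray, either way round below 0.2 rad and linear speed of tin_3 below 0.02 m/s and contact force between tin_3 and tray above 4.9 N)) and ((x of tin_1 in the frame of pocket_middle between -0.008 and 0.008 m and y of tin_1 in the frame of pocket_middle between -0.008 and 0.008 m and z of tin_1 in the frame of pocket_middle below 0.004 m and angle between tin_1's own z axis and vertical below 0.06 rad and angle between the x axis of tin_1 and the y axis of tray, either way round below 0.2 rad and linear speed of tin_1 below 0.02 m/s and contact force between tin_1 and tray between 2.5 and 4.9 N) or (x of tin_2 in the frame of pocket_middle between -0.008 and 0.008 m and y of tin_2 in the frame of pocket_middle between -0.008 and 0.008 m and z of tin_2 in the frame of pocket_middle below 0.004 m and angle between tin_2's own z axis and vertical below 0.06 rad and angle between the x axis of tin_2 and the y axis of tray, either way round below 0.2 rad and linear speed of tin_2 below 0.02 m/s and contact force between tin_2 and tray between 2.5 and 4.9 N) or (x of tin_3 in the frame of pocket_middle between -0.008 and 0.008 m and y of tin_3 in the frame of pocket_middle between -0.008 and 0.008 m and z of tin_3 in the frame of pocket_middle below 0.004 m and angle between tin_3's own z axis and vertical below 0.06 rad and angle between the x axis of tin_3 and the y axis of tray, either way round below 0.2 rad and linear speed of tin_3 below 0.02 m/s and contact force between tin_3 and tray between 2.5 and 4.9 N)) and ((x of tin_1 in the frame of pocket_far between -0.008 and 0.008 m and y of tin_1 in the frame of pocket_far between -0.008 and 0.008 m and z of tin_1 in the frame of pocket_far below 0.004 m and angle between tin_1's own z axis and vertical below 0.06 rad and angle between the x axis of tin_1 and the y axis of tray, either way round below 0.2 rad and linear speed of tin_1 below 0.02 m/s and contact force between tin_1 and tray between 0.8 and 2.5 N) or (x of tin_2 in the frame of pocket_far between -0.008 and 0.008 m and y of tin_2 in the frame of pocket_far between -0.008 and 0.008 m and z of tin_2 in the frame of pocket_far below 0.004 m and angle between tin_2's own z axis and vertical below 0.06 rad and angle between the x axis of tin_2 and the y axis of tray, either way round below 0.2 rad and linear speed of tin_2 below 0.02 m/s and contact force between tin_2 and tray between 0.8 and 2.5 N) or (x of tin_3 in the frame of pocket_far between -0.008 and 0.008 m and y of tin_3 in the frame of pocket_far between -0.008 and 0.008 m and z of tin_3 in the frame of pocket_far below 0.004 m and angle between tin_3's own z axis and vertical below 0.06 rad and angle between the x axis of tin_3 and the y axis of tray, either way round below 0.2 rad and linear speed of tin_3 below 0.02 m/s and contact force between tin_3 and tray between 0.8 and 2.5 N))); the robot touches nothing.
It fails at once if a tin is tipped more than 35 degrees (angle between any of tin_1, tin_2, tin_3's own z axis and vertical above 0.61 rad).
It fails at once if the milk jug, the saucers or the card box on the serving tray is moved more than 30 mm (distance of any of creamer, saucer_stack, tea_box from where it was at the start of the episode above 0.03 m).
It also fails if it takes over 72 s, if anything falls off the work surface, if the arm or the gripper's body presses on something with over 40 N, if the wrist force passes 120 N, or if a joint passes its speed limit or range.

ROBOT

A 6-joint arm with a two-finger parallel gripper is mounted at the origin on a cart in front of the work surface, level with it; the furniture and walls round the work are solid. World frame = base frame: x ahead of the robot, y to its left, z up, the work surface at z = 0. Lengths are in mm, angles in rad, forces in N, time in s.
With the tool pointing down it reaches from about 275 to 750 mm from the base axis. Payload 10.2 kg.
Tool frame: the origin (TCP) lies at the very end of the fingers, on their centre line; the grasp point (between the pads) lies 19 mm behind it (ctrl.hold_point_z is the distance from the TCP to the grasp point, in mm); z points along the fingers, y is the direction in which the jaws open and shut (so a half turn about z gives the same grasp; the last joint's range is limited). The gripper opens to 85 mm and grips with 20 to 120 N. Pads are 22 mm wide; open, the fingers measure 114 mm over their backs; the gripper's body (76 mm by 85 mm) begins 54 mm behind the grasp point. The pads swing forward as they close: fully open they stand 13 mm farther back than shut.
Start: joints at [0.916, 0.313, 1.498, -0, 1.331, -0.223], TCP at [219.729, 476.813, 231.294] pointing down, gripper open.
Joint ranges: [-2.94, 2.94], [-0.97, 2.17], [0.19, 2.56], [-1.23, 4.37], [0.02, 3.11], [-2.88, 2.88]. Speed limits (rad/s): [2.39, 2.39, 3.01, 3.14, 3.14, 3.14].

INTERFACE

Orientations are given as a unit quaternion [w, x, y, z].
In Python, from rig import readout, cams, workorder, spotter, ctrl gives the robot as it stands.
- The arm moves only by the tool step_arm, never from a script. Its argument "plan" is text: rows parted by semicolons, each of 5 numbers parted by spaces: the shift along the tool's x, y, z in cm, then the turn about the tool's z in degrees, then the opening in per cent of the stroke, from 0 (shut) to 100 (fully open). In form: x y z twist gripper; .... A call has 1 to 10 rows; each row is the pose to reach, as a shift and turn from the pose commanded when the call began, along the tool's axes at that moment; what a row does not reach only later rows make up. A row lasts 1/10 s, in which the tool goes at most 50 mm and 8.59 degrees, less where a joint would pass 70% of its speed; a pose out of reach is approached as far as the arm can. A call with a gripper value outside its range is refused whole. The fingers move at their own pace and stop on an object; "grip_force" is the grip in N (left out, the last holds). Time passes only in rows, so rows that repeat a pose let the fingers close. It gives the time, the measured TCP pose, the force and the opening at its end, in the units of the state.
- readout.sense(): the state, without advancing time (a new reading comes with each control period).
- cams.capture(name): name is "scene" or "top" or "wrist"; returns (picture, depth): 400x640x3 uint8, red, green, blue; 400x640 float32, mm along the optical axis (not along the pixel's ray), 0 where there is no reading.
- cams.camera_info(name): a dict with "vfov" (degrees; the focal length in pixels is half the picture's height over the tangent of half this angle, whatever the lens; pixels are square), "cx", "cy" (the principal point, pixels), "rvec" (rotation vector, rad) and "tvec" (3), from world to camera coordinates, as OpenCV has them. Camera axes: x right, y down, z forward; pixel columns grow to the right and rows downward; lengths in mm; the calibration is good to about 2 mm. The wrist camera is an equidistant fisheye: a pixel r from the principal point sees the ray r / f radians off the axis. A picture is of the moment at which its call begins: read the wrist's pose just before it. camera_info takes no time and is no camera call; for the wrist camera it gives the pose at the moment of the call.
- workorder.finish_job(): hands the job in, once; it reports no verdict.
Trained networks look in the newest picture that a camera, given by its name, has taken for a name from the list of things; names that differ only in an ending like _2 or _b are one class to them, and where a whole thing is asked for, a point or a joint stands for the part that bears it (a point fixed in the world has none). Each returns a list of dicts, best first, with "conf" (0 to 1); they miss things now and then, are a little off and sometimes report something else, mostly with a low value. They report only what shows in the picture. A call takes as long as a camera call. They do not tell look-alikes from the thing itself.
- spotter.regions_of(camera, target): "pixels" (400x640 bool, what is visible of it) and "extent" ([centre column, centre row, width, height] in pixels, round what is visible of it).
The state is a dict: "time_s": time; "joints": joint angles; "dq": joint speeds; "tau": joint torques, N m; "eef_pos": TCP position; "ee_rot": TCP orientation; "force": force on the tool from outside, world axes, zero at the start; "wrist_torque": the same for the moment, N m; "grip_width": opening from 0.0 (shut) to 1.0 (fully open).
Only numpy, scipy, OpenCV 4.12 (cv2) and the standard library are available. Lean on these libraries where they do the work, as an engineer would, in place of code of your own. Each camera call takes 0.05 s, during which the arm holds its last target. There are 200 camera calls.

## Working session

There is one attempt and no reset: what is moved stays moved. The work goes in short steps, Python scripts to look and compute and a tool call to move; the robot and the scene stay as the last step left them, time stands still between calls to the robot, and variables do not carry over. Pictures are saved under pics/ and viewed, about 8 in all and at most 12, crops included, and the job is handed in when it is done.

Besides the shell and the picture viewer there is one more tool, called after ">>>" by a JSON object that holds its "method" and its "body". step_arm: Moves the arm, as the interface text tells. Its arguments: {"type":"object","properties":{"plan":{"type":"string"},"grip_force":{"type":"number"}},"required":["plan"]}

```bash
ls; mkdir -p pics; cat > h.py <<'E'
import numpy as np, cv2
from rig import readout, cams, workorder, spotter, ctrl
def info(n):
    i=cams.camera_info(n); R=cv2.Rodrigues(np.array(i['rvec'],float))[0]; t=np.array(i['tvec'],float).ravel()
    f=200/np.tan(np.radians(i['vfov'])/2); return R,t,f,i['cx'],i['cy']
def save(n,fn):
    p,d=cams.capture(n); cv2.imwrite('pics/'+fn,p[:,:,::-1]); return p,d
def world(n,d,I=None):
    "400x640x3 world points for pinhole cams"
    R,t,f,cx,cy=I or info(n); v,u=np.mgrid[0:400,0:640]
    if n=='wrist':
        x,y=u-cx,v-cy; r=np.hypot(x,y)+1e-9; s=np.tan(np.minimum(r/f,1.5))/r
        P=np.dstack([x*s*d,y*s*d,d])
    else: P=np.dstack([(u-cx)/f*d,(v-cy)/f*d,d])
    return (P-t)@R
E
python3 - <<'E'
from h import *
for n in('scene','top'):
    p,d=save(n,n+'1.png'); W=world(n,d)
    for t in ['tin_1','tray','creamer','tea_box','saucer_stack']:
        for r in spotter.regions_of(n,t):
            m=r['pixels']&(d>0); w=W[m]
            print(n,t,round(r['conf'],2),np.round(r['extent']),m.sum(),np.round(np.percentile(w,[2,50,98],axis=0)).tolist() if m.any() else '', p[m].mean(0).round() if m.any() else '')
s=readout.sense(); print({k:np.round(v,3) for k,v in s.items()}, ctrl.hold_point_z)
E
```

```text
pics
scene tin_1 0.95 [268. 222.  51.  35.] 1261 [[357.0, -203.0, 3.0], [403.0, -194.0, 47.0], [464.0, -147.0, 55.0]] [192. 186. 177.]
scene tin_1 0.9 [404. 308.  59.  49.] 1900 [[400.0, -641.0, 6.0], [448.0, -610.0, 51.0], [507.0, -565.0, 56.0]] [221. 137. 158.]
scene tin_1 0.82 [318. 182.  42.  28.] 944 [[569.0, -152.0, 3.0], [615.0, -136.0, 42.0], [675.0, -94.0, 56.0]] [183. 177. 168.]
scene tin_1 0.82 [319. 266.  50.  47.] 1546 [[354.0, -416.0, 5.0], [401.0, -401.0, 50.0], [462.0, -356.0, 56.0]] [195. 190. 182.]
scene tray 0.89 [252. 166.  62.  64.] 2564 [[452.0, -32.0, -1.0], [550.0, 100.0, 10.0], [653.0, 267.0, 19.0]] [223. 190. 118.]
scene creamer 0.61 [344. 209.  25.  33.] 569 [[561.0, -319.0, 11.0], [579.0, -281.0, 46.0], [614.0, -244.0, 70.0]] [146. 137. 124.]
scene tea_box 0.65 [377. 233.  35.  55.] 1574 [[525.0, -455.0, 6.0], [552.0, -431.0, 83.0], [601.0, -380.0, 124.0]] [110.  44.  41.]
scene saucer_stack 0.77 [393. 204.  45.  40.] 950 [[659.0, -388.0, 17.0], [702.0, -348.0, 58.0], [750.0, -294.0, 66.0]] [249. 247. 238.]
scene saucer_stack 0.26 [253. 164.  57.  62.] 259
[... 909 characters left out ...]
, [565.0, -413.0, 54.0], [598.0, -373.0, 125.0]] [149.  60.  53.]
top saucer_stack 0.64 [363. 163.  34.  36.] 830 [[656.0, -377.0, 23.0], [703.0, -331.0, 60.0], [751.0, -284.0, 69.0]] [248. 244. 233.]
{'time_s': np.float64(0.6), 'joints': array([ 0.916,  0.313,  1.498, -0.   ,  1.331, -0.223]), 'dq': array([ 0.   ,  0.   ,  0.   ,  0.001, -0.   ,  0.   ]), 'tau': array([ 0.0000e+00, -4.1203e+01, -2.5984e+01, -0.0000e+00,  1.0000e-03,
        0.0000e+00]), 'eef_pos': array([219.713, 476.816, 231.285]), 'ee_rot': array([-0.   ,  0.214,  0.977, -0.   ]), 'force': array([-0.263,  0.363,  0.399]), 'wrist_torque': array([-0.02 , -0.009,  0.067]), 'grip_width': np.float64(1.001)} 18.700000000000003
```

```bash
python3 - <<'E'
from h import *
a=cv2.imread('pics/top1.png')[120:300,150:490]; b=cv2.imread('pics/scene1.png')[120:350,200:450]
a=cv2.resize(a,None,fx=2.2,fy=2.2)[:,:]; b=cv2.resize(b,(0,0),fx=1.0,fy=1.0)
c=np.zeros((600,800,3),np.uint8); c[:a.shape[0],:a.shape[1]]=a[:600,:800]
cv2.imwrite('pics/v1.png',c[:400])
b=cv2.imread('pics/scene1.png')[120:350,200:450]; cv2.imwrite('pics/v2.png',cv2.resize(b,None,fx=2.6,fy=2.6))
# fits: capture depth, height masks
for n in('top','scene'):
    p,d=cams.capture(n); W=world(n,d)
    ms=spotter.regions_of(n,'tin_1')
    m=(d>0)&(W[:,:,2]>44)&(W[:,:,2]<66)&(W[:,:,0]>250)&(W[:,:,0]<800)&(abs(W[:,:,1])<700)
    k,l,st,_=cv2.connectedComponentsWithStats(m.astype(np.uint8))
    for i in range(1,k):
        if st[i,4]<150: continue
        q=W[l==i]; r=cv2.minAreaRect(q[:,:2].astype(np.float32)); print(n,st[i],np.round(r[0]),np.round(r[1]),round(r[2],1),q[:,2].mean().round(1),p[l==i].mean(0).round())
    # tray top
    t=max([r for r in spotter.regions_of(n,'tray')],key=lambda r:r['conf'])['pixels']
    hsv=cv2.cvtColor(p,cv2.COLOR_RGB2HSV); wood=t&(hsv[:,:,1]>60)&(d>0)
    q=W[wood]; print(n,'wood',wood.sum(),cv2.minAreaRect(q[:,:2].astype(np.float32)), np.histogram(q[:,2],bins=range(-6,30,3)))
E
```

```text
top [348 148  31  32 700] [ 705. -332.] [101.  98.] 1.2 59.5 [250. 247. 237.]
top [284 170  23  36 600] [ 627. -111.] [ 57. 113.] 79.5 53.9 [229. 228. 216.]
top [381 195  20  20 153] [ 568. -418.] [51. 43.] 60.1 49.1 [189.  58.  56.]
top [432 220  27  38 635] [ 458. -593.] [ 58. 113.] 69.2 53.3 [248. 159. 177.]
top [304 236  19  37 621] [ 412. -167.] [ 57. 113.] 87.7 54.2 [232. 231. 220.]
top [368 236  21  37 639] [ 411. -377.] [ 58. 113.] 83.6 53.7 [230. 229. 218.]
top wood 3747 ((551.0015869140625, 121.36727905273438), (318.2550048828125, 143.80833435058594), 67.45110321044922) (array([ 12, 134, 534, 885, 488, 138, 213, 577, 534, 202,  26]), array([-6, -3,  0,  3,  6,  9, 12, 15, 18, 21, 24, 27]))
scene [297 166  43  21 500] [ 627. -119.] [ 62. 117.] 80.3 51.8 [228. 224. 215.]
scene [374 185  40  29 775] [ 706. -338.] [101. 101.] 16.1 58.7 [251. 249. 242.]
scene [334 194  21  24 260] [ 583. -278.] [80. 49.] 51.8 55.8 [148. 139. 126.]
scene [243 200  48  28 670] [ 412. -173.] [ 62. 115.] 88.3 52.0 [231. 228. 219.]
scene [428 203  27  15 189] [ 763. -449.] [36. 66.] 31.3 55.1 [191. 159. 132.]
scene [471 223  64  38 477] [ 785. -617.] [ 10. 164.] 1.5 55.1 [5. 5. 5.]
scene [361 228  31  20 220] [ 543. -420.] [44. 85.] 13.3 55.1 [115.  41.  37.]
scene [292 241  53  33 902] [ 410. -383.] [ 61. 113.] 83.7 52.1 [232. 229. 221.]
scene [419 254  42  23 288] [ 599. -583.] [45. 92.] 35.9 54.6 [150. 141. 127.]
scene [ 372  286   59   33 1207] [ 459. -600.] [ 60. 114.] 69.4 52.3 [246. 160. 186.]
scene wood 2474 ((871.1783447265625, 857.1470947265625), (1935.6112060546875, 150.3284912109375), 66.95903778076172) (array([ 14, 138, 521, 403, 166, 154, 335, 579, 161,   2,   0]), array([-6, -3,  0,  3,  6,  9, 12, 15, 18, 21, 24, 27]))
```

View pics/v1.png

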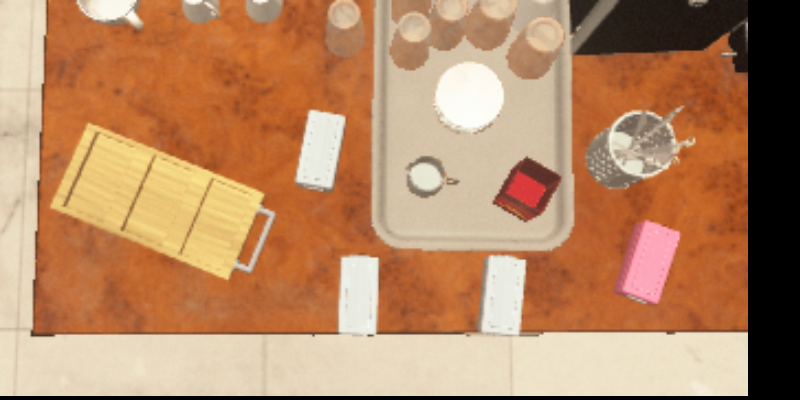

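View pics/v2.png

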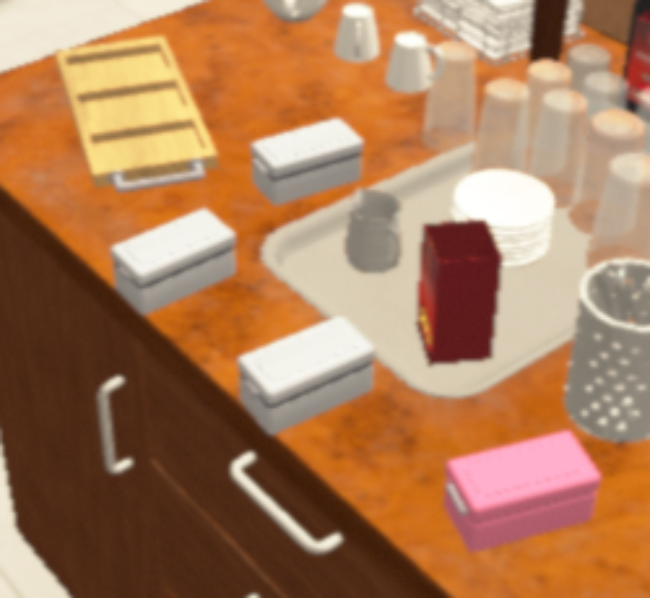

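The tins are at full-picture top px (295,188), (313,254) and (378,254). The pink look-alike at (445,239) is left out. The tray is at (222,211), with its handle pointing to −y and slightly −x. The two fixed cameras differ by about 6 mm in y, so I'll refine with the wrist camera.

```bash
cat >> h.py <<'E'
from scipy.spatial.transform import Rotation as Ro
def pose():
    s=readout.sense(); q=s['ee_rot']; return np.array(s['eef_pos'],float),Ro.from_quat([q[1],q[2],q[3],q[0]]).as_matrix(),s
def go(x,y,z,yaw):
    "shift cm in tool axes and twist deg to TCP target with jaw axis at yaw deg"
    p,R,s=pose(); d=R.T@(np.array([x,y,z])-p)/10; c=np.degrees(np.arctan2(R[1,1],R[0,1]))
    tw=-((yaw-c+90)%180-90); print('go',(x,y,z,yaw),'->',d.round(2),'twist',tw.round(2))
E
python3 - <<'E'
from h import *
go(500,125,300,67.5)
R,t,f,cx,cy=info('wrist'); C=-R.T@t; p,T,s=pose(); print('cam in tool',T.T@(C-p), (T.T@R.T).round(3),f)
E
```

```text
go (500, 125, 300, 67.5) -> [-40.18 -20.22  -6.87] twist -2.24
cam in tool [  77.63940318    0.55208827 -142.62738349] [[ 0.001 -0.952 -0.305]
 [ 1.     0.001 -0.001]
 [ 0.001 -0.305  0.952]] 309.70691628693146
```

>>> {"method": "step_arm", "body": {"plan": "-4 -2 -0.7 0 100; -8 -4 -1.4 0 100; -12 -6 -2.1 -1 100; -16 -8 -2.8 -2 100; -20 -10 -3.5 -2.2 100; -24 -12 -4.2 -2.2 100; -28 -14 -5 -2.2 100; -32 -16 -5.6 -2.2 100; -36 -18 -6.3 -2.2 100; -40.2 -20.2 -6.9 -2.2 100", "grip_force": 40}}

```text
time_s: 1.9
eef_pos: [501.2, 123.6, 300.8]
ee_rot: [0.0, 0.195, 0.981, 0.0]
force: [1.3, 1.2, 0.5]
grip_width: 0.999
```

>>> {"method": "step_arm", "body": {"plan": "0 0 0 0 100; 0 0 0 0 100; 0 0 0 0 100"}}

```text
time_s: 2.2
eef_pos: [499.7, 125.9, 300.2]
ee_rot: [-0.0, 0.195, 0.981, 0.0]
force: [-0.7, 0.7, -0.2]
grip_width: 1.003
```

```bash
python3 - <<'E'
from h import *
I=info('wrist'); p,d=save('wrist','w1.png'); W=world('wrist',d,I)
np.savez('w1.npz',p=p,d=d,W=W)
ok=(d>0)
for t in ['tray','tin_1']:
    for r in spotter.regions_of('wrist',t):
        m=r['pixels']&ok; w=W[m]; 
        print(t,round(r['conf'],2),np.round(r['extent']),cv2.minAreaRect(w[:,:2].astype(np.float32)),np.percentile(w[:,2],[2,20,50,80,98]).round(1))
        if t=='tray':
            top=m&(W[:,:,2]>14)&(W[:,:,2]<24); print('top',cv2.minAreaRect(W[top][:,:2].astype(np.float32)))
print(pose()[0]); go(560,-110,250,80)
E
```

```text
tray 0.64 [328. 186. 219.  98.] ((556.218017578125, 119.4295654296875), (330.0645751953125, 151.2689666748047), 67.71394348144531) [ 2.3  3.6  5.2 17.8 19.2]
top ((552.0016479492188, 120.91104125976562), (316.8996887207031, 141.7742156982422), 67.97598266601562)
tin_1 0.95 [ 31. 271.  44.  56.] ((465.30279541015625, -649.1831665039062), (161.77191162109375, 165.599365234375), 70.87374114990234) [ 0.3 16.  40.8 54.6 56.4]
tin_1 0.82 [ 60. 223.  51.  61.] ((355.89404296875, -748.500732421875), (809.9913330078125, 114.76145935058594), 81.7112808227539) [ 3.2 21.8 49.3 55.  56.4]
tin_1 0.69 [128. 183.  67.  75.] ((322.6006164550781, -576.2543334960938), (912.447509765625, 132.3883056640625), 76.55628967285156) [ 5.4 29.7 53.6 55.  56.3]
tin_1 0.57 [215. 285.  62.  73.] ((626.49462890625, -110.75738525390625), (52.94917678833008, 117.10009765625), 82.41029357910156) [ 6.7 18.1 40.7 53.6 55.2]
[499.74464526 126.06986102 300.40835314]
go (560, -110, 250, 80) -> [-14.58 -19.52   5.04] twist -12.45
```

View pics/w1.png

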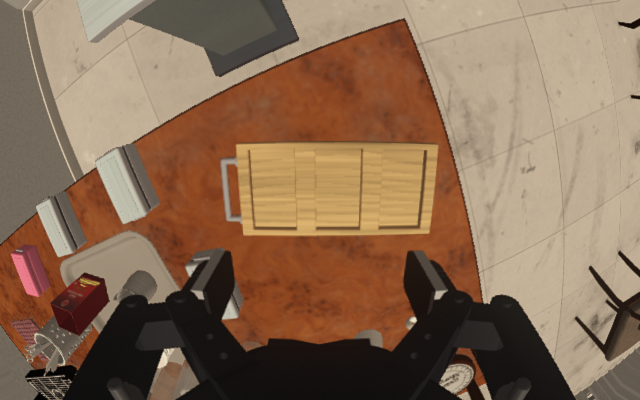

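The wrist view shows the tray at about (340,188), with its handle on the left (−y) and the three pockets clear. Next I'll fit the pocket centres from the depth steps.

```bash
cat > fit.py <<'E'
from h import *
from scipy.optimize import minimize
def traymodel(q):
    # fit tray: points in tray frame should have z by model (18 top, 4 pocket floor, 0 outside)
    def zm(P,c):
        a=np.radians(c[2]); ex=np.array([np.cos(a),np.sin(a)]); ey=np.array([-ex[1],ex[0]])
        u=(P[:,:2]-c[:2])@ex; v=(P[:,:2]-c[:2])@ey
        z=np.where((abs(u)<145)&(abs(v)<70),18.,0.)
        for k in(-95,0,95): z=np.where((abs(u-k)<33)&(abs(v)<61),4.,z)
        return z,u,v
    def cost(c):
        z,u,v=zm(q,c); hm=(abs(v)<50)&(u>146)&(u<180)
        return np.minimum(abs(q[:,2]-c[3]-z),8)[~hm].mean()
    best=None
    for k in range(4):
        x0=np.array([552,124,-112.3,0])+np.array([[0,0,0,0],[5,5,1,0],[-5,-5,-1,0],[0,-8,0,0]])[k]
        r=minimize(cost,x0,method='Nelder-Mead',options=dict(initial_simplex=x0+np.vstack([np.zeros(4),np.diag([8,8,2,2])]),maxiter=600))
        if best is None or r.fun<best.fun: best=r
    return best.x,best.fun
E
python3 - <<'E'
from fit import *
Z=np.load('w1.npz'); W=Z['W'][Z['d']>0]
m=(np.hypot(W[:,0]-552,W[:,1]-124)<200)&(abs(W[:,2])<30); q=W[m]; print(traymodel(q),m.sum())
p,d=cams.capture('top'); W=world('top',d)[d>0]
m=(np.hypot(W[:,0]-552,W[:,1]-124)<190)&(abs(W[:,2])<30); print(traymodel(W[m]),m.sum())
E
```

```text
(array([ 5.57074586e+02,  1.32271644e+02, -1.12261803e+02, -1.73030970e-01]), np.float64(0.8718245442737904)) 48808
(array([ 5.56089942e+02,  1.34941324e+02, -1.12193018e+02,  3.04992390e-01]), np.float64(2.279808657422786)) 7909
```

>>> {"method": "step_arm", "body": {"plan": "-3 -4 1 -5 100; -6 -8 2 -10 100; -9 -12 3 -12 100; -12 -16 4 -12.4 100; -14.6 -19.5 5 -12.4 100; -14.6 -19.5 5 -12.4 100; -14.6 -19.5 5 -12.4 100; -14.6 -19.5 5 -12.4 100"}}

```text
time_s: 3.2
eef_pos: [560.4, -109.7, 250.8]
ee_rot: [0.0, 0.088, 0.996, 0.0]
force: [1.0, 0.9, 0.5]
grip_width: 0.999
```

```bash
cat >> fit.py <<'E'
def tin(x,y,fn=None):
    I=info('wrist'); p,d=cams.capture('wrist')
    if fn: cv2.imwrite('pics/'+fn,p[:,:,::-1])
    W=world('wrist',d,I); m=(d>0)&(W[:,:,2]>46)&(W[:,:,2]<63)&(np.hypot(W[:,:,0]-x,W[:,:,1]-y)<95)
    k,l,st,_=cv2.connectedComponentsWithStats(m.astype(np.uint8)); i=1+np.argmax(st[1:,4]); q=W[l==i]
    r=cv2.minAreaRect(q[:,:2].astype(np.float32)); print('tin',st[i],r,q[:,2].mean(),p[l==i].mean(0))
    return r
E
python3 - <<'E'
from fit import *
print(pose()[0],pose()[2]['force']); tin(627,-114,'w2.png')
go(627,-112,30,80)
E
```

```text
[ 560.40659419 -109.65441226  250.82068245] [0.99662816 0.92870941 0.4528919 ]
tin [ 302  177   49   88 4088] ((627.418701171875, -112.92567443847656), (57.091121673583984, 112.34119415283203), 79.13341522216797) 54.00493527245841 [196.56433464 193.98654599 177.99437378]
go (627, -112, 30, 80) -> [-6.58  0.92 22.1 ] twist -0.03
```

View pics/w2.png

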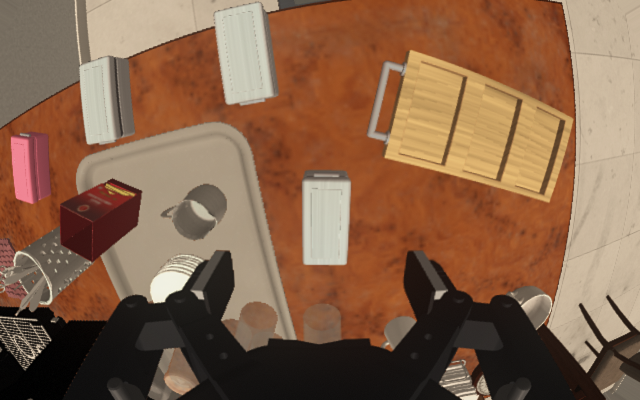

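Tin A at (326,218) in the wrist view is white and closed, with the right size and height. The chosen tins stay the three white ones, and pink is ignored. Now I'll descend and grip.

>>> {"method": "step_arm", "body": {"plan": "-4 0.5 3 0.9 100; -6.7 0.85 7 0.9 100; -6.7 0.85 11 0.9 100; -6.7 0.85 14 0.9 100; -6.7 0.85 17 0.9 100; -6.7 0.85 19 0.9 100; -6.7 0.85 21 0.9 100; -6.7 0.85 22.5 0.9 100; -6.7 0.85 23.1 0.9 100; -6.7 0.85 23.1 0.9 100"}}

```text
time_s: 4.25
eef_pos: [627.8, -113.8, 19.2]
ee_rot: [-0.0, 0.096, 0.995, 0.0]
force: [-0.1, 0.4, 0.8]
grip_width: 1.0
```

```bash
python3 - <<'E'
from fit import *
p,R,s=pose(); print(p,R[:,1],s['force'],s['tau'],s['time_s'])
E
```

```text
[ 627.80384062 -113.81975202   19.15098294] [1.90771616e-01 9.81634445e-01 8.02390815e-05] [-0.11811422  0.3585579   0.80683601] [ 1.04653481e-01 -5.57833993e+01 -2.16384923e+01  3.12345030e-03
 -1.31811295e-01  1.69344970e-03] 4.25
```

>>> {"method": "step_arm", "body": {"plan": "0 0 0 0 40; 0 0 0 0 40; 0 0 0 0 40; 0 0 0 0 40; 0 0 0 0 40; 0 0 0 0 40", "grip_force": 50}}

```text
time_s: 4.85
eef_pos: [628.5, -114.3, 20.7]
ee_rot: [0.001, 0.096, 0.995, -0.0]
force: [0.3, 1.8, 6.1]
grip_width: 0.652
```

>>> {"method": "step_arm", "body": {"plan": "0 0 -2 0 40; 0 0 -5 0 40; 0 0 -8 0 40; 0 0 -10 0 40; 0 0 -10 0 40; 0 0 -10 0 40; 0 0 -10 0 40; 0 0 -10 0 40"}}

```text
time_s: 5.65
eef_pos: [627.2, -114.2, 117.6]
ee_rot: [-0.001, 0.096, 0.995, 0.0]
force: [-0.6, 0.2, -6.4]
grip_width: 0.647
```

```bash
cat >> fit.py <<'E'
T=np.array([557.07,132.27]); ta=np.radians(-112.26); ex=np.array([np.cos(ta),np.sin(ta)])
PK={n:T+k*ex for n,k in(('handle',95),('middle',0),('far',-95))}
def slots(z=120,off=0):
    p,R,s=pose(); print(p,s['force'],'w',s['wrist_torque'],s['grip_width'],s['time_s'])
    for n,c in PK.items(): print(n,c.round(1)); go(c[0],c[1],z,67.74)
E
python3 - <<'E'
from fit import *
slots(120)
cams.capture('top'); print(readout.sense()['force']); cams.capture('top'); print(readout.sense()['force'])
E
```

```text
[ 627.17976004 -114.19217288  117.56759461] [-0.62538878  0.17868083 -6.375423  ] w [-0.01837747 -0.00825187  0.00076299] 0.6469797601038083 5.65
handle [521.1  44.3]
go (np.float64(521.083035856778), np.float64(44.34993168932107), 120, 67.74) -> [13.45 13.53 -0.2 ] twist 11.21
middle [557.1 132.3]
go (np.float64(557.07), np.float64(132.27), 120, 67.74) -> [11.6  22.85 -0.2 ] twist 11.21
far [593.1 220.2]
go (np.float64(593.0569641432221), np.float64(220.19006831067895), 120, 67.74) -> [ 9.76 32.16 -0.2 ] twist 11.21
[ 0.29444781 -0.56837952 -7.52854064]
[ 0.38602148 -0.12372056 -5.95013872]
```

6.4 N means tin A is full, so it goes in the handle pocket.

>>> {"method": "step_arm", "body": {"plan": "2 2 0 3 40; 5 5 0 7 40; 8 8 0 11.2 40; 11 11 0 11.2 40; 12.8 12.8 0 11.2 40; 13.45 13.5 0 11.2 40; 13.45 13.5 0 11.2 40; 13.45 13.5 0 11.2 40; 13.45 13.5 0 11.2 40; 13.45 13.5 0 11.2 40"}}

```text
time_s: 6.75
eef_pos: [522.1, 43.1, 119.1]
ee_rot: [0.0, 0.193, 0.981, -0.0]
force: [0.7, -0.3, -7.2]
grip_width: 0.646
```

```bash
python3 - <<'E'
from fit import *
c=PK['handle']; go(*c,25,67.74); print(readout.sense()['force'])
I=info('wrist'); p,d=cams.capture('wrist'); W=world('wrist',d,I)
z=W[:,:,2]; m=(d>0)&(np.hypot(W[:,:,0]-c[0],W[:,:,1]-c[1])<110)&(z>140)&(z<165)
print(m.sum(),z[m].mean() if m.any() else 0,cv2.minAreaRect(W[m][:,:2].astype(np.float32)) if m.any() else '')
w=W[(d>0)]; w=w[(np.hypot(w[:,0]-552,w[:,1]-124)<200)&(abs(w[:,2])<30)]; print(traymodel(w),len(w))
E
```

```text
go (np.float64(521.083035856778), np.float64(44.34993168932107), 25, 67.74) -> [0.14 0.08 9.41] twist -0.04
[ 0.73090664 -0.31163192 -7.23209129]
27184 152.67366088219322 ((511.2481689453125, 48.37171173095703), (89.58631896972656, 94.41584777832031), 68.51364135742188)
(array([ 5.57117232e+02,  1.33264118e+02, -1.12087909e+02, -2.03616762e-01]), np.float64(0.7946448813637158)) 75376
```

>>> {"method": "step_arm", "body": {"plan": "0.1 0.1 3 0 40; 0.1 0.1 6 0 40; 0.1 0.1 7.5 0 40; 0.1 0.1 8.2 0 40; 0.1 0.1 8.6 0 40; 0.1 0.1 9 0 40; 0.1 0.1 9.3 0 40; 0.1 0.1 9.5 0 40; 0.1 0.1 9.5 0 40; 0.1 0.1 9.5 0 40"}}

```text
time_s: 7.8
eef_pos: [521.4, 45.2, 24.7]
ee_rot: [0.0, 0.193, 0.981, 0.0]
force: [-0.1, 0.7, -3.6]
grip_width: 0.648
```

>>> {"method": "step_arm", "body": {"plan": "0 0 0.1 0 90; 0 0 0.1 0 90; 0 0 0.1 0 90; 0 0 0 0 90; 0 0 -2 0 90; 0 0 -6 0 90; 0 0 -11 0 90; 0 0 -16 0 90; 0 0 -20 0 90; 0 0 -20 0 90"}}

```text
time_s: 8.8
eef_pos: [523.1, 45.0, 230.0]
ee_rot: [0.005, 0.193, 0.981, 0.0]
force: [-0.2, 0.2, -0.1]
grip_width: 0.896
```

```bash
cat >> fit.py <<'E'
def inpocket(r,n):
    d=np.array(r[0])-PK[n]; ey=np.array([-ex[1],ex[0]]); print(n,'err along trayx,y',(d@ex).round(1),(d@ey).round(1))
E
python3 - <<'E'
from fit import *
print(pose()[2]['force'],readout.sense()['time_s'])
r=tin(521,45); inpocket(r,'handle')
go(370,-168,220,87.7)
E
```

```text
[-0.17061106  0.2023526  -0.12848994] 8.8
tin [ 290  117   56  104 5572] ((520.953369140625, 45.54058837890625), (57.581695556640625, 112.52509307861328), 68.09768676757812) 58.06412999273242 [199.23761665 195.88513999 178.23384781]
handle err along trayx,y -1.1 -0.6
go (370, -168, 220, 87.7) -> [  6.01 -25.48   0.6 ] twist -19.94
```

Tin A is seated: top at 58 mm, within about 1 mm of centre. On to tin B.

>>> {"method": "step_arm", "body": {"plan": "1 -3 0 -5 100; 2 -7 0 -10 100; 3 -11.5 0 -15 100; 4 -16 0.3 -20 100; 5 -20 0.6 -20 100; 5.5 -23.5 0.6 -20 100; 6 -25.5 0.6 -20 100; 6 -25.5 0.6 -20 100; 6 -25.5 0.6 -20 100; 6 -25.5 0.6 -20 100"}}

```text
time_s: 9.85
eef_pos: [369.3, -167.4, 217.7]
ee_rot: [-0.0, 0.019, 1.0, 0.0]
force: [-0.3, -0.6, -0.1]
grip_width: 1.002
```

```bash
python3 - <<'E'
from fit import *
print(pose()[0],pose()[2]['force'])
r=tin(412,-169); go(r[0][0],r[0][1],20,r[2])
E
```

```text
[ 369.25498355 -167.40442858  217.73968413] [-0.32272941 -0.63769649 -0.11955794]
tin [ 291  164   56   98 5154] ((412.59161376953125, -168.9237060546875), (57.714420318603516, 112.2491455078125), 87.60028076171875) 53.99353247031048 [202.14939853 199.53958091 183.20624757]
go (412.59161376953125, -168.9237060546875, 20, 87.60028076171875) -> [-4.34 -0.   19.79] twist 0.23
```

>>> {"method": "step_arm", "body": {"plan": "-2.5 0 3 0.2 100; -4.3 0 7 0.2 100; -4.3 0 11 0.2 100; -4.3 0 14 0.2 100; -4.3 0 16.5 0.2 100; -4.3 0 18 0.2 100; -4.3 0 19 0.2 100; -4.3 0 19.8 0.2 100; -4.3 0 19.8 0.2 100; -4.3 0 19.8 0.2 100"}}

```text
time_s: 10.9
eef_pos: [412.4, -169.9, 20.7]
ee_rot: [0.0, 0.021, 1.0, -0.0]
force: [-1.3, 0.9, -0.3]
grip_width: 1.001
```

>>> {"method": "step_arm", "body": {"plan": "0 0 0 0 40; 0 0 0 0 40; 0 0 0 0 40; 0 0 0 0 40; 0 0 0 0 40; 0 0 0 0 40"}}

```text
time_s: 11.5
eef_pos: [412.4, -170.0, 21.0]
ee_rot: [0.0, 0.021, 1.0, -0.0]
force: [-0.8, 0.7, 6.1]
grip_width: 0.648
```

>>> {"method": "step_arm", "body": {"plan": "0 0 -2 0 40; 0 0 -5 0 40; 0 0 -8 0 40; 0 0 -10 0 40; 0 0 -10 0 40; 0 0 -10 0 40; 0 0 -10 0 40; 0 0 -10 0 40"}}

```text
time_s: 12.3
eef_pos: [411.6, -169.5, 119.3]
ee_rot: [-0.001, 0.021, 1.0, 0.001]
force: [0.6, -1.1, -1.9]
grip_width: 0.652
```

```bash
python3 - <<'E'
from fit import *
PK.pop('handle'); slots(130)
for i in range(3): cams.capture('top'); print(readout.sense()['force'])
E
```

```text
[ 411.59945593 -169.53337094  119.27080356] [ 0.64097996 -1.06759002 -1.86165967] w [ 0.03651467 -0.05055142  0.03284189] 0.6519603409238697 12.3
middle [557.1 132.3]
go (np.float64(557.07), np.float64(132.27), 130, 67.74) -> [-13.24  30.78  -1.06] twist 19.81
far [593.1 220.2]
go (np.float64(593.0569641432221), np.float64(220.19006831067895), 130, 67.74) -> [-16.46  39.71  -1.05] twist 19.81
[ 0.10707993 -0.10940247 -1.90871746]
[-0.38360685 -0.2842839  -1.26054861]
[ 0.18417942 -0.10352816 -1.59334772]
```

About 1.6 N means tin B is empty, so it goes in the far pocket.

>>> {"method": "step_arm", "body": {"plan": "-1 2.5 -1 5 40; -2.5 6 -1 10 40; -4.3 10.5 -1 15 40; -6.2 15 -1 19.8 40; -8.1 19.5 -1 19.8 40; -10 24 -1 19.8 40; -11.9 28.5 -1 19.8 40; -13.8 33 -1 19.8 40; -15.3 37 -1 19.8 40; -16.4 39.5 -1 19.8 40"}}

```text
time_s: 13.45
eef_pos: [592.9, 220.8, 129.5]
ee_rot: [-0.0, 0.192, 0.981, 0.0]
force: [-0.1, -0.4, -1.0]
grip_width: 0.653
```

>>> {"method": "step_arm", "body": {"plan": "0 0 0 0 40; 0 0 0 0 40; 0 0 0 0 40; 0 0 0 0 40"}}

```text
time_s: 13.85
eef_pos: [592.6, 216.8, 130.4]
ee_rot: [-0.0, 0.194, 0.981, -0.0]
force: [-0.1, 0.1, -0.5]
grip_width: 0.645
```

```bash
python3 - <<'E'
from fit import *
c=PK['far']; go(*c,25,67.74); print(readout.sense()['force'])
E
```

```text
go (np.float64(593.0569641432221), np.float64(220.19006831067895), 25, 67.74) -> [ 0.09  0.33 10.54] twist -0.06
[-0.11177465  0.05135761 -0.524264  ]
```

>>> {"method": "step_arm", "body": {"plan": "0.1 0.25 3 0 40; 0.1 0.25 6.5 0 40; 0.1 0.25 8.3 0 40; 0.1 0.25 9.1 0 40; 0.1 0.25 9.6 0 40; 0.1 0.25 10 0 40; 0.1 0.25 10.3 0 40; 0.1 0.25 10.5 0 40; 0.1 0.25 10.5 0 40; 0.1 0.25 10.5 0 40"}}

```text
time_s: 14.85
eef_pos: [592.9, 220.6, 25.6]
ee_rot: [0.0, 0.193, 0.981, 0.0]
force: [0.5, 0.2, -1.9]
grip_width: 0.649
```

>>> {"method": "step_arm", "body": {"plan": "0 0 0.1 0 40; 0 0 0.1 0 90; 0 0 0.1 0 90; 0 0 0.1 0 90; 0 0 0 0 90; 0 0 -3 0 90; 0 0 -7 0 90; 0 0 -12 0 90; 0 0 -17 0 90; 0 0 -20 0 90"}}

```text
time_s: 15.85
eef_pos: [593.3, 220.7, 229.9]
ee_rot: [0.003, 0.193, 0.981, 0.001]
force: [1.4, -0.6, -0.5]
grip_width: 0.901
```

```bash
python3 - <<'E'
from fit import *
r=tin(593,220); inpocket(r,'far'); go(365,-378,220,83.6)
E
```

```text
tin [ 290  118   57  105 5553] ((591.9850463867188, 221.29104614257812), (57.920101165771484, 112.88313293457031), 67.7709732055664) 58.03058094692099 [178.32667027 175.41941293 158.78101927]
far err along trayx,y -0.6 -1.4
go (365, -378, 220, 83.6) -> [ -1.41 -64.13   1.02] twist -15.83
```

>>> {"method": "step_arm", "body": {"plan": "0 -3 0 -5 100; 0 -7 0 -10 100; -0.2 -12 0 -15.8 100; -0.4 -17 0.3 -15.8 100; -0.5 -22 0.6 -15.8 100; -0.6 -27 0.8 -15.8 100; -0.8 -32 1 -15.8 100; -0.9 -37 1 -15.8 100; -1 -42 1 -15.8 100; -1.1 -47 1 -15.8 100"}}

```text
time_s: 16.9
eef_pos: [424.1, -219.9, 215.3]
ee_rot: [0.0, 0.056, 0.998, -0.0]
force: [1.4, -0.1, 0.3]
grip_width: 1.003
```

```bash
python3 - <<'E'
from fit import *
print(pose()[0]); go(365,-378,220,83.6)
E
```

```text
[ 424.05322205 -219.9249843   215.32954639]
go (365, -378, 220, 83.6) -> [  4.09 -16.37  -0.47] twist -0.04
```

>>> {"method": "step_arm", "body": {"plan": "1.2 -5 -0.2 0 100; 2.4 -10 -0.5 0 100; 3.5 -14 -0.5 0 100; 4.1 -16.4 -0.5 0 100; 4.1 -16.4 -0.5 0 100; 4.1 -16.4 -0.5 0 100; 4.1 -16.4 -0.5 0 100"}}

```text
time_s: 17.6
eef_pos: [366.5, -375.6, 220.3]
ee_rot: [-0.0, 0.056, 0.998, 0.0]
force: [0.2, 0.2, 0.3]
grip_width: 0.998
```

```bash
python3 - <<'E'
from fit import *
print(pose()[0],pose()[2]['force'])
r=tin(412,-380,'w3.png'); go(r[0][0],r[0][1],20,r[2])
E
```

```text
[ 366.49634105 -375.62261844  220.25447165] [0.16063052 0.15277706 0.26731143]
tin [ 294  164   54   98 4990] ((410.9483947753906, -379.0762023925781), (56.87061309814453, 111.87604522705078), 83.63870239257812) 54.056497390519695 [212.23767535 210.24428858 193.98136273]
go (410.9483947753906, -379.0762023925781, 20, 83.63870239257812) -> [-4.45  0.14 20.04] twist 0.0
```

>>> {"method": "step_arm", "body": {"plan": "-2.5 0 3 0 100; -4.4 0.1 7 0 100; -4.4 0.1 11 0 100; -4.4 0.1 14 0 100; -4.4 0.1 16.5 0 100; -4.4 0.1 18 0 100; -4.4 0.1 19 0 100; -4.4 0.1 20 0 100; -4.4 0.1 20 0 100; -4.4 0.1 20 0 100"}}

```text
time_s: 18.65
eef_pos: [410.2, -380.7, 20.8]
ee_rot: [0.0, 0.056, 0.998, -0.0]
force: [-0.0, -0.5, -0.5]
grip_width: 0.998
```

>>> {"method": "step_arm", "body": {"plan": "0 0 0 0 40; 0 0 0 0 40; 0 0 0 0 40; 0 0 0 0 40; 0 0 0 0 40; 0 0 0 0 40"}}

```text
time_s: 19.25
eef_pos: [410.1, -380.7, 21.1]
ee_rot: [0.0, 0.056, 0.998, -0.0]
force: [-0.3, 1.5, 5.4]
grip_width: 0.648
```

>>> {"method": "step_arm", "body": {"plan": "0 0 -2 0 40; 0 0 -5 0 40; 0 0 -8 0 40; 0 0 -11 0 40; 0 0 -11 0 40; 0 0 -11 0 40; 0 0 -11 0 40; 0 0 -11 0 40"}}

```text
time_s: 20.05
eef_pos: [409.4, -380.0, 128.7]
ee_rot: [-0.001, 0.056, 0.998, 0.001]
force: [0.6, 0.1, -4.5]
grip_width: 0.649
```

```bash
python3 - <<'E'
from fit import *
PK.pop('handle');PK.pop('far'); slots(130)
for i in range(3): cams.capture('top'); print(readout.sense()['force'])
E
```

```text
[ 409.42682744 -380.01440426  128.66370898] [ 0.59763045  0.09408558 -4.46605096] w [-0.0418232  -0.01501211 -0.01060829] 0.64874140052721 20.05
middle [557.1 132.3]
go (np.float64(557.07), np.float64(132.27), 130, 67.74) -> [-8.920e+00  5.256e+01 -4.000e-02] twist 15.82
[ 0.03203866 -0.01346806 -4.08438905]
[ 0.86488847  0.31923516 -4.05488015]
[-0.80193651  0.43973516 -3.54711508]
```

About 4 N means tin C is half full, so it goes in the middle pocket.

>>> {"method": "step_arm", "body": {"plan": "-0.4 2.5 0 5 40; -1 6 0 10 40; -1.8 10.5 0 15.8 40; -2.6 15.5 0 15.8 40; -3.5 20.5 0 15.8 40; -4.3 25.5 0 15.8 40; -5.2 30.5 0 15.8 40; -6 35.5 0 15.8 40; -6.9 40.5 0 15.8 40; -7.6 45 0 15.8 40"}}

```text
time_s: 21.2
eef_pos: [536.1, 60.1, 130.2]
ee_rot: [0.0, 0.193, 0.981, -0.0]
force: [1.8, -0.5, -4.0]
grip_width: 0.649
```

```bash
python3 - <<'E'
from fit import *
print(pose()[0]); go(*PK['middle'],130,67.74)
E
```

```text
[536.12894037  60.14839274 130.18760616]
go (np.float64(557.07), np.float64(132.27), 130, 67.74) -> [0.79 7.47 0.02] twist 0.02
```

>>> {"method": "step_arm", "body": {"plan": "0.3 3 0 0 40; 0.6 6 0 0 40; 0.8 7.5 0 0 40; 0.8 7.5 0 0 40; 0.8 7.5 0 0 40; 0.8 7.5 0 0 40; 0.8 7.5 0 0 40"}}

```text
time_s: 21.9
eef_pos: [556.8, 129.5, 130.3]
ee_rot: [-0.0, 0.194, 0.981, -0.0]
force: [-0.3, -1.2, -3.8]
grip_width: 0.646
```

```bash
python3 - <<'E'
from fit import *
print(pose()[0]); go(*PK['middle'],25,67.74); cams.capture('top'); print(pose()[0])
E
```

```text
[556.84005917 129.48678191 130.34851559]
go (np.float64(557.07), np.float64(132.27), 25, 67.74) -> [ 0.08  0.27 10.53] twist -0.06
[556.84524129 129.66595972 130.38843203]
```

>>> {"method": "step_arm", "body": {"plan": "0.1 0.25 3 0 40; 0.1 0.25 6.5 0 40; 0.1 0.25 8.3 0 40; 0.1 0.25 9.1 0 40; 0.1 0.25 9.6 0 40; 0.1 0.25 10 0 40; 0.1 0.25 10.3 0 40; 0.1 0.25 10.5 0 40; 0.1 0.25 10.5 0 40; 0.1 0.25 10.5 0 40"}}

```text
time_s: 22.95
eef_pos: [557.0, 133.2, 25.6]
ee_rot: [0.0, 0.193, 0.981, 0.0]
force: [0.5, -0.3, -4.4]
grip_width: 0.643
```

>>> {"method": "step_arm", "body": {"plan": "0 0 0.1 0 40; 0 0 0.1 0 90; 0 0 0.1 0 90; 0 0 0.1 0 90; 0 0 0 0 90; 0 0 -3 0 90; 0 0 -7 0 90; 0 0 -12 0 90; 0 0 -17 0 90; 0 0 -22 0 90"}}

```text
time_s: 23.95
eef_pos: [556.5, 133.2, 247.6]
ee_rot: [0.0, 0.193, 0.981, 0.0]
force: [0.2, 0.3, -0.5]
grip_width: 0.902
```

>>> {"method": "step_arm", "body": {"plan": "0 0 0 0 90; 0 0 0 0 90; 0 0 0 0 90"}}

```text
time_s: 24.25
eef_pos: [556.4, 133.2, 243.9]
ee_rot: [-0.001, 0.193, 0.981, -0.0]
force: [-0.4, 0.2, 1.8]
grip_width: 0.9
```

```bash
python3 - <<'E'
from fit import *
print(pose()[0])
I=info('wrist'); p,d=save('wrist','w4.png'); W=world('wrist',d,I)
w=W[(d>0)]; w=w[(np.hypot(w[:,0]-552,w[:,1]-124)<200)&(abs(w[:,2])<22)]
m=(d>0)&(W[:,:,2]>46)&(W[:,:,2]<70)&(np.hypot(W[:,:,0]-557,W[:,:,1]-132)<190)
k,l,st,_=cv2.connectedComponentsWithStats(m.astype(np.uint8))
for i in range(1,k):
    if st[i,4]<800: continue
    q=W[l==i]; r=cv2.minAreaRect(q[:,:2].astype(np.float32)); A=np.c_[q[:,:2]-q[:,:2].mean(0),np.ones(len(q))]; g=np.linalg.lstsq(A,q[:,2],rcond=None)[0]
    n=min(PK,key=lambda n:np.hypot(*(PK[n]-r[0]))); print(st[i],np.round(r[0],1),np.round(r[1],1),round(r[2],1),'z',q[:,2].mean().round(1),'tilt',g[:2].round(3)); inpocket(r,n)
E
```

```text
[556.37214886 133.16042294 243.8612524 ]
[ 209  121   55   98 4686] [520.   46.4] [ 57.7 112.2] 67.9 z 58.0 tilt [-0.008 -0.034]
handle err along trayx,y -1.5 -1.8
[ 293  120   54  101 5055] [557.1 133.8] [ 57.1 113. ] 67.7 z 58.1 tilt [ 0.003 -0.005]
middle err along trayx,y -1.4 -0.6
[ 375  121   55   99 4703] [591.9 221.2] [ 57.5 113.8] 68.2 z 57.7 tilt [0.016 0.021]
far err along trayx,y -0.5 -1.4
```

View pics/w4.png

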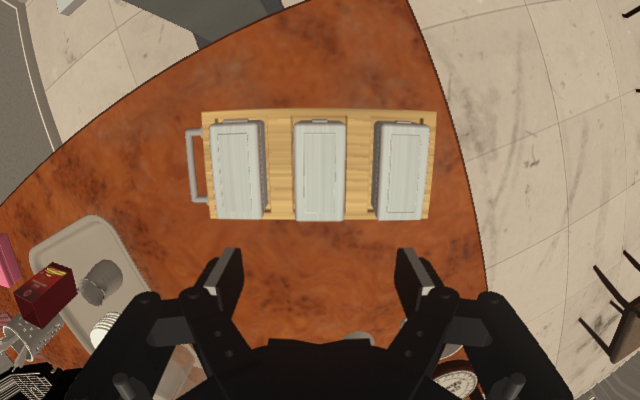

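All three tins are seated at px (236,170), (319,170) and (402,170), with tops at 58 mm as expected. Handing in.

```bash
python3 -c "
from rig import workorder
print(workorder.finish_job())"
```

```text
the job is handed in; nothing more can be done
None
```

I weighed the three white tins by lifting each one, put each in its pocket, and handed the job in at about 24 s of the 72 s allowed. The job reports no verdict, so the result rests on my own checks.

| Tin (start position, mm) | Lifted weight | Judged | Pocket |
|---|---|---|---|
| (627, −113) | about 6.4 N | full | next to the handle |
| (411, −379) | about 4 N | half full | middle |
| (413, −169) | about 1.6 N | empty | farthest from the handle |

- **Last wrist-camera check:** all three tins are in their pockets, within 2 mm of centre and under 1° of the tray's direction. Their tops are at 58 mm, which is the expected height with the tin on the pocket floor. The gripper was open and about 185 mm clear.
- **Bystanders:** the path stayed clear of the milk jug, saucers, card box and pink look-alike, but I did not re-measure them at the end.
- **Disagreements:**
  - The two fixed cameras differed by about 6 mm in y, so I placed from the wrist camera.
  - The final tilt fit showed up to 0.034 rad on the two outer tins. That is under the 0.06 limit, and I put it down to side-face points in the fit.
  - Force readings scattered by about 0.8 N, well below the gaps between the three weights.

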